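# Draw the purple sample tray up to the tape

## Task

Reach over the purple sample tray, hook behind its far rim and drag it along the bench towards the robot until its near edge lies between the two yellow tape lines, about parallel to them, and let go. Keep the tray flat on the bench and its white red-capped jar standing in it, and leave the grey tray where it is.

Things in the scene. Friction and masses are not known exactly. Their poses are not given: they have to be found in the camera images.
- sample_tray: Loose purple open tray, light rim, 110 mm in its x (near to far), 140 in y, 42 high; vertical walls and floor 5 mm thick; 0.25 to 0.5 kg. Origin: centre of underside, at z = 0. x points away from the robot: near edge x = -55 mm, far wall's outer face x = +55. +y half: fixed block of red-capped vials, x -46 to 10 mm, tops 55 mm up. 100 mm of bench behind it and its way to the tape are clear.
- jar: Loose white jar with a red cap, 44 mm diameter, 55 mm high, 0.14 kg, standing on the floor of the purple tray in its -y half (top 60 mm above the bench). Origin: centre of its underside; z is its upright axis.
- grey_tray: Loose grey tray of the same shape, size and axes with green-capped vials and no jar. Origin: centre of its underside. It, the purple tray and a steel dish (100 mm across, 50 mm high) stand side by side in any order, at least 20 mm apart. Over 70 mm further out stand a black switch box (106 mm high) and an amber bottle (120 mm), not part of the job.
- tape: Two parallel strips of yellow tape flat on the bench between robot and trays, each 15 mm wide and 700 mm long, with a clear band 40 mm wide between them (too thin to feel). Origin: middle of that band, z = 0. Its y axis runs along the strips, its x axis across them, away from the robot; turned by up to 7 degrees.
Things that resemble listed ones, but are neither listed nor needed, are in the scene too. Leave any black or turquoise look-alike of the jar alone.

How it is judged (in metres and radians):
On the way:
1. the fingers touch the purple tray, with the tool's TCP over or beyond its far half, after it has been drawn at least 15 mm (contact force between the fingers and sample_tray above 0.3 N and x of the grasp point in the frame of sample_tray above 0 m and distance of sample_tray from where it was at the start of the episode above 0.015 m), for 0.1 s.
At the end, for the whole second after the job is handed in: Purple tray at rest flat on the bench, middle of its near edge within 22 mm of the tape band's centre line, centre within 280 mm of its middle along it, within 12 degrees of parallel; jar upright on its floor, within 90 mm of its centre; grey tray within 20 mm of its start (x of sample_tray in the frame of tape between 0.033 and 0.077 m and y of sample_tray in the frame of tape between -0.28 and 0.28 m and angle between the x axis of sample_tray and the x axis of tape, either way round below 0.21 rad and height (world z) of sample_tray below 0.005 m and angle between sample_tray's own z axis and vertical below 0.05 rad and linear speed of sample_tray below 0.02 m/s and angle between jar's own z axis and vertical below 0.2 rad and horizontal distance between jar and sample_tray below 0.09 m and z of jar in the frame of sample_tray below 0.012 m and distance of grey_tray from where it was at the start of the episode below 0.02 m); the robot touches nothing.
It fails at once if the purple tray is lifted more than 15 mm (height (world z) of sample_tray above 0.015 m).
It fails at once if the purple tray is tipped by more than 12 degrees (angle between sample_tray's own z axis and vertical above 0.21 rad).
It fails at once if the jar is knocked over (angle between jar's own z axis and vertical above 0.6 rad).
It fails at once if the grey tray is shifted by more than 20 mm (distance of grey_tray from where it was at the start of the episode above 0.02 m).
It also fails if it takes over 32 s, if anything falls off the work surface, if the arm or the gripper's body presses on something with over 40 N, if the wrist force passes 120 N, or if a joint passes its speed limit or range.

## Robot

A 6-joint arm with a two-finger parallel gripper is mounted at the origin on the work surface. World frame = base frame: x ahead of the robot, y to its left, z up, the work surface at z = 0. Lengths are in mm, angles in rad, forces in N, time in s.
With the tool pointing down it reaches from about 350 to 775 mm from the base axis. Payload 7.3 kg.
Tool frame: the origin (TCP) lies between the finger pads, 19 mm behind the fingertips; this is the grasp point; z points along the fingers, y is the line along which they close (so a half turn about z gives the same grasp; the last joint's range is limited). The gripper opens to 92 mm and grips with 3 to 60 N. Pads are 19 mm wide; open, the fingers measure 130 mm over their backs; the gripper's body (75 mm by 190 mm) begins 47 mm behind the grasp point.
Start: joints at [-0.146, 0.342, 1.524, -0, 1.275, -0.146], TCP at [525.017, 0.02, 245.541] pointing down, gripper open.
Joint ranges: [-2.53, 2.53], [-0.77, 2.02], [0.04, 2.7], [-1, 4.14], [0.28, 2.66], [-3.11, 3.11]. Speed limits (rad/s): [2.57, 2.57, 3.14, 3.14, 3.14, 3.14].

## Interface

Orientations are given as [roll, pitch, yaw] about the fixed x, y, z axes, in that order (R = Rz(yaw) Ry(pitch) Rx(roll)).
In Python, from plant import bot gives the robot as it stands. The module is installed in compiled form; this text tells all that it offers.
- The arm moves only by the tool carry_out, never from a script. Its argument "plan" is a list of rows, each an object of numbers: "tx", "ty", "tz": the shift along the world's x, y, z in mm; "rx", "ry", "rz": the turn, a rotation vector about the world's x, y, z in rad. A call has 1 to 12 rows; each row shifts and turns the commanded pose from where the row before left it; what a row does not reach is not made up. A row lasts 1/10 s, in which the tool goes at most 50 mm and 8.59 degrees, less where a joint would pass 70% of its speed; a pose out of reach is approached as far as the arm can. A call with a gripper value outside its range is refused whole. "gripper" is the closure, from 0 (fully open) to 1 (shut), set as the call begins (left out, the last holds). The fingers move at their own pace and stop on an object; the grip force is fixed at half the most. Time passes only in rows, so rows that do not move let the fingers close. It gives the time, the measured TCP pose, the force, the opening and the grip force at its end, in the units of the state.
- bot.get_obs(): the state, without advancing time (a new reading comes with each control period).
- bot.capture(name): name is "scene" or "side" or "wrist"; returns the picture (420x560x3 uint8, red, green, blue); there is no depth.
- bot.camera_model(name): a dict with "camera_matrix" (3x3 intrinsics, pixels), "dist" ([k1, k2, p1, p2, k3] as OpenCV has them; the pictures are not rectified), "R" (3x3) and "t" (3): a world point X has camera coordinates R X + t. Camera axes: x right, y down, z forward; pixel columns grow to the right and rows downward; lengths in mm; the calibration is good to about 2 mm. A picture is of the moment at which its call begins: read the wrist's pose just before it. camera_model takes no time and is no camera call; for the wrist camera it gives the pose at the moment of the call.
- bot.close_job(): hands the job in; it is judged then, once.
The state is a dict: "time": time; "joint_positions": joint angles; "dq": joint speeds; "tau": joint torques, N m; "tool_pos": TCP position; "tcp_rot": TCP orientation; "contact_force": force on the tool from outside, world axes, zero at the start; "moment": the same for the moment, N m; "grip_width": finger opening in mm; "finger_force": force on a finger pad.
Only numpy, scipy, OpenCV 4.12 (cv2) and the standard library are available. Lean on these libraries where they do the work, as an engineer would, in place of code of your own. Each camera call takes 0.05 s, during which the arm holds its last target. There are 200 camera calls.

## Working session

There is one attempt and no reset: what is moved stays moved. The work goes in short steps, Python scripts to look and compute and a tool call to move; the robot and the scene stay as the last step left them, time stands still between calls to the robot, and variables do not carry over. Pictures are saved under pics/ and viewed, at most 10 in all, crops included, and the job is handed in when it is done.

Besides the shell and the picture viewer there is one more tool, called after ">>>" as name(argument=value, ...), one argument or row to a line, values as JSON. carry_out: Moves the arm, as the interface text tells. Its arguments: {"type":"object","properties":{"plan":{"type":"array"},"gripper":{"type":"number"}},"required":["plan"]}

```bash
mkdir -p pics; python3 - <<'E'
from plant import bot
import cv2
for n in ("scene","side"):
    im=bot.capture(n); cv2.imwrite(f"pics/{n}0.png",im[:,:,::-1])
    m=bot.camera_model(n); print(n,m)
o=bot.get_obs(); print(o["time"],o["tool_pos"],o["tcp_rot"])
E
```

```text
scene {'camera_matrix': array([[497.81633366,   0.        , 283.74226851],
       [  0.        , 497.81633366, 206.99673928],
       [  0.        ,   0.        ,   1.        ]]), 'dist': array([-0.06417754,  0.        ,  0.        ,  0.        ,  0.        ]), 'R': array([[-0.60400989,  0.79686118, -0.01357595],
       [ 0.54282236,  0.39886022, -0.73909026],
       [-0.58353743, -0.45378716, -0.67346959]]), 't': array([ 344.76617792, -229.83906141, 1258.16188032])}
side {'camera_matrix': array([[417.02460672,   0.        , 277.31833567],
       [  0.        , 417.02460672, 218.17926258],
       [  0.        ,   0.        ,   1.        ]]), 'dist': array([0.03665414, 0.        , 0.        , 0.        , 0.        ]), 'R': array([[-0.99983061, -0.00250905, -0.01823347],
       [ 0.00951016,  0.77774209, -0.62851157],
       [ 0.01575791, -0.62857851, -0.77758649]]), 't': array([516.26900288,  54.64052291, 897.47857487])}
0.1 [5.24679795e+02 6.43003781e-02 2.44917607e+02] [-3.14023553e+00 -1.88667185e-04  1.57078357e+00]
```

View pics/scene0.png

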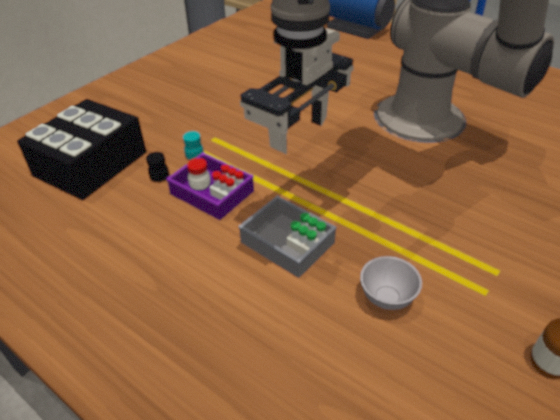

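View pics/side0.png

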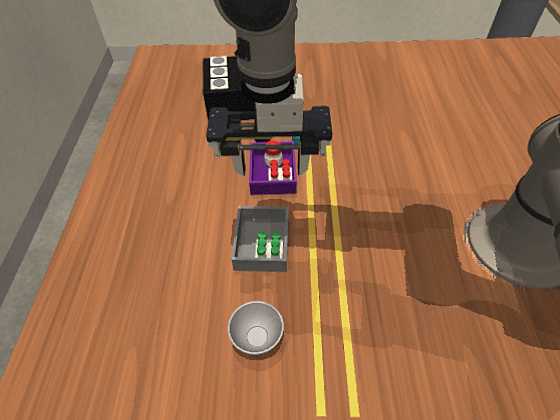

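The scene view shows the purple tray with corners near (168,182), (205,155), (253,185) and (218,213). The grey tray is next to it and the tape lies on the robot side. The black and turquoise look-alikes are at (157,167) and (192,143). The side view agrees, with the tray at (272,168). Next I'll make zoomed crops to get accurate pixels.

```bash
python3 - <<'E'
import cv2,numpy as np
a=cv2.imread("pics/scene0.png")[125:225,130:270]; b=cv2.imread("pics/side0.png")[125:200,205:345]
a=cv2.resize(a,None,fx=5,fy=5,interpolation=cv2.INTER_CUBIC)
b=cv2.resize(b,None,fx=5,fy=5,interpolation=cv2.INTER_CUBIC)
cv2.imwrite("pics/za.png",a); cv2.imwrite("pics/zb.png",b)
E
```

```text
(no output)
```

View pics/za.png

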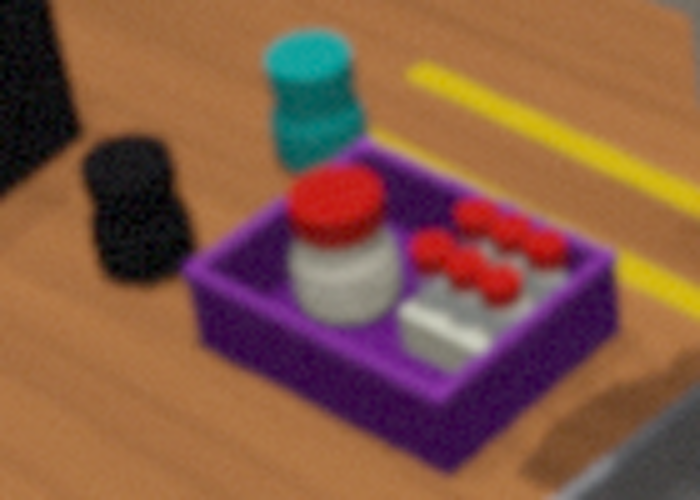

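View pics/zb.png

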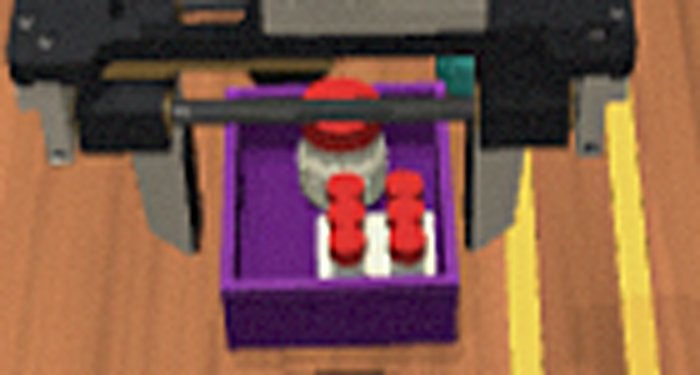

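The crops give the tray rim and bottom corners in both views. The black jar's base is about at (148,260) and the turquoise jar's at (322,150) in the scene crop. I'll fit the poses from these.

```bash
cat > h.py <<'E'
import cv2,numpy as np
from plant import bot
def unproj(n,px,z,m=None):
    m=m or bot.camera_model(n)
    p=cv2.undistortPoints(np.array(px,float).reshape(-1,1,2),m["camera_matrix"],m["dist"]).reshape(-1,2)
    d=np.c_[p,np.ones(len(p))]@m["R"]; c=-m["R"].T@m["t"]
    return (c+d*((np.asarray(z)-c[2])/d[:,2])[:,None])[:,:2]
def proj(n,X):
    m=bot.camera_model(n)
    return cv2.projectPoints(np.array(X,float),cv2.Rodrigues(m["R"])[0],m["t"],m["camera_matrix"],m["dist"])[0].reshape(-1,2)
def tape(n,im):
    h=cv2.cvtColor(im,cv2.COLOR_RGB2HSV)
    mask=((h[...,0]>23)&(h[...,0]<33)&(h[...,1]>150)&(h[...,2]>120)).astype(np.uint8)
    v,u=np.nonzero(mask); P=unproj(n,np.c_[u,v],np.zeros(len(u)))
    # near/far strips: find angle by minimising spread
    P=P[(abs(P[:,0]-400)<120)&(abs(P[:,1])<450)]
    th=np.radians(np.linspace(-8,8,161)); best=None
    for t in th:
        x=P[:,0]*np.cos(t)+P[:,1]*np.sin(t)   # coordinate across strips
        k=np.median(x); lo,hi=np.percentile(x,[2,98]); mid=(lo+hi)/2
        s=x[x<mid].var()*(x<mid).sum()+x[x>=mid].var()*(x>=mid).sum()
        if best is None or s<best[0]: best=(s,t,np.median(x[x<mid]),np.median(x[x>=mid]))
    return best[1],best[2],best[3],P[:,1].min(),P[:,1].max()
E
python3 - <<'E'
from h import *
from scipy.optimize import least_squares
L=[(55,-70,42),(-55,-70,42),(-55,70,42),(55,70,42),(55,70,0),(-55,70,0),(55,-70,0)]
ps=np.array([(186,268),(365,142),(615,256),(446,402),(448,472),(615,328),(205,345)])/5+[130,125]-.4
Ls=[(-55,70,42),(55,70,42),(55,-70,42),(-55,-70,42),(-55,70,0),(55,70,0)]
pd=np.array([(457,285),(224,290),(230,90),(445,85),(455,342),(231,347)])/5+[205,125]-.4
def W(q,L):
    c,s=np.cos(q[2]),np.sin(q[2]); L=np.array(L,float)
    return np.c_[q[0]+c*L[:,0]-s*L[:,1],q[1]+s*L[:,0]+c*L[:,1],L[:,2]]
fs=lambda q:(proj("scene",W(q,L))-ps).ravel(); fd=lambda q:(proj("side",W(q,Ls))-pd).ravel()
for f in (fs,fd,lambda q:np.r_[fs(q),fd(q)]):
    r=least_squares(f,[500,-150,0],x_scale=[10,10,.1]); print(r.x,abs(r.fun).max())
c=lambda p:np.array(p)/5+[130,125]-.4
print("black,turq",unproj("scene",c([(148,258),(322,145)]),np.zeros(2)))
print("jar",unproj("scene",c([(337,190)]),[60.]))
print("box top",unproj("scene",[(85,102),(22,140),(143,125),(75,160)],[106.]*4))
print("grey rim",unproj("scene",[(241,236),(278,199),(335,238),(296,270)],[42.,42,42,42]))
for n in("scene","side"): print("tape",tape(n,cv2.imread(f"pics/{n}0.png")[:,:,::-1].copy()))
E
```

```text
[ 5.28945262e+02 -2.22217808e+02  2.78027451e-02] 1.4121538600533938
[ 5.28067358e+02 -2.21259881e+02  1.92648890e-02] 0.5716475932759977
[ 5.28639539e+02 -2.21980196e+02  2.45592013e-02] 1.590839068788199
black,turq [[ 558.42573514 -353.98819162]
 [ 452.83424107 -351.04521551]]
jar [[ 525.72591196 -258.54998814]]
box top [[ 552.96125838 -585.43770859]
 [ 726.32552761 -566.96619736]
 [ 538.86525236 -398.70347745]
 [ 701.44886987 -413.16739181]]
grey rim [[619.78752236 -58.62944752]
 [500.74431189 -66.39205418]
 [523.82235282  79.94936878]
 [625.3922243   67.90105373]]
tape (np.float64(-0.008726646259971648), np.float64(385.7315721105732), np.float64(440.7773655068147), np.float64(-356.9239504127412), np.float64(341.1760271890091))
tape (np.float64(-0.010471975511965971), np.float64(385.69948087218125), np.float64(439.9824390054008), np.float64(-320.48828266430996), np.float64(341.382657538343))
```

>>> carry_out(
  plan=[
    {"tx":8,"ty":-20,"rz":-0.1436},
    {"tx":8,"ty":-20,"rz":-0.1436},
    {"tx":8,"ty":-20,"rz":-0.1436},
    {"tx":8,"ty":-20,"rz":-0.1436},
    {"tx":8,"ty":-20,"rz":-0.1436},
    {"tx":8,"ty":-20,"rz":-0.1436},
    {"tx":8,"ty":-20,"rz":-0.1436},
    {"tx":8,"ty":-20,"rz":-0.1436},
    {"tx":8,"ty":-20,"rz":-0.1436},
    {"tx":8,"ty":-20,"rz":-0.1436},
    {"tx":8,"ty":-20,"rz":-0.1436},
    {"tz":-20},
  ],
  gripper=0,
)

```text
invalid input at $.plan[0]: expected keys tx, ty, tz, rx, ry, rz
```

>>> carry_out(
  plan=[
    {"tx":8,"ty":-20,"tz":0,"rx":0,"ry":0,"rz":-0.1436},
    {"tx":8,"ty":-20,"tz":0,"rx":0,"ry":0,"rz":-0.1436},
    {"tx":8,"ty":-20,"tz":0,"rx":0,"ry":0,"rz":-0.1436},
    {"tx":8,"ty":-20,"tz":0,"rx":0,"ry":0,"rz":-0.1436},
    {"tx":8,"ty":-20,"tz":0,"rx":0,"ry":0,"rz":-0.1436},
    {"tx":8,"ty":-20,"tz":0,"rx":0,"ry":0,"rz":-0.1436},
    {"tx":8,"ty":-20,"tz":0,"rx":0,"ry":0,"rz":-0.1436},
    {"tx":8,"ty":-20,"tz":0,"rx":0,"ry":0,"rz":-0.1436},
    {"tx":8,"ty":-20,"tz":0,"rx":0,"ry":0,"rz":-0.1436},
    {"tx":8,"ty":-20,"tz":0,"rx":0,"ry":0,"rz":-0.1436},
    {"tx":8,"ty":-20,"tz":0,"rx":0,"ry":0,"rz":-0.1436},
    {"tx":0,"ty":0,"tz":-20,"rx":0,"ry":0,"rz":0},
  ],
  gripper=0,
)

```text
time: 1.3
tool_pos: [614.5, -223.1, 227.0]
tcp_rot: [3.139, -0.005, -0.015]
contact_force: [-0.6, 0.8, 1.3]
grip_width: 91.9
finger_force: 0.0
```

>>> carry_out(
  plan=[
    {"tx":0,"ty":0,"tz":-30,"rx":0,"ry":0,"rz":0},
    {"tx":0,"ty":0,"tz":-30,"rx":0,"ry":0,"rz":0},
    {"tx":0,"ty":0,"tz":-30,"rx":0,"ry":0,"rz":0},
    {"tx":0,"ty":0,"tz":-30,"rx":0,"ry":0,"rz":0},
    {"tx":0,"ty":0,"tz":-30,"rx":0,"ry":0,"rz":0},
    {"tx":0,"ty":0,"tz":-20,"rx":0,"ry":0,"rz":0},
    {"tx":0,"ty":0,"tz":-15,"rx":0,"ry":0,"rz":0},
    {"tx":0,"ty":0,"tz":-10,"rx":0,"ry":0,"rz":0},
    {"tx":0,"ty":0,"tz":0,"rx":0,"ry":0,"rz":0},
  ],
)

```text
time: 2.2
tool_pos: [612.4, -219.7, 29.3]
tcp_rot: [-3.141, 0.002, -0.009]
contact_force: [0.2, 0.2, 0.1]
grip_width: 91.9
finger_force: 0.0
```

```bash
python3 - <<'E'
from h import *
a=bot.capture("scene")[75:275,100:300]; b=bot.capture("side")[80:280,180:380]
cv2.imwrite("pics/c1.png",cv2.resize(np.hstack([a,b])[:,:,::-1],None,fx=2,fy=2))
o=bot.get_obs();print(o["tool_pos"],o["contact_force"],o["tcp_rot"])
E
```

```text
[ 613.49802504 -220.2165727    31.24125039] [ 0.54258104 -0.31995116  0.29990662] [ 3.14098283e+00 -1.04579867e-03 -8.79471085e-03]
```

View pics/c1.png

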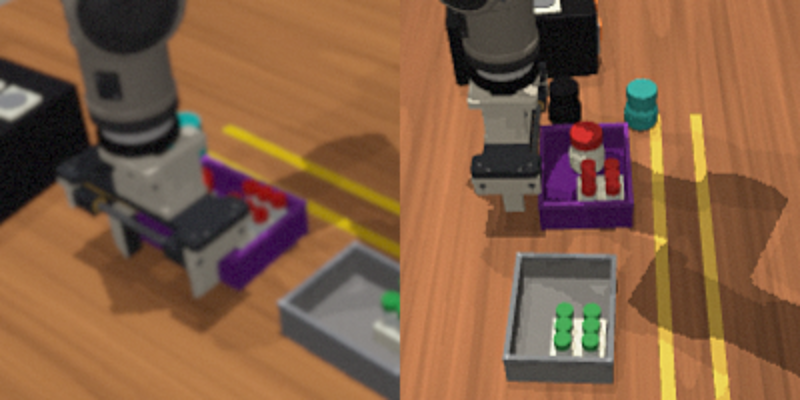

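The fingers are down behind the far wall (scene about (125–205, 250–290), side about (515,200)). They are clear of the rim, the grey tray and the black jar. Now I'll drag gently.

>>> carry_out(
  plan=[
    {"tx":-4,"ty":0,"tz":0,"rx":0,"ry":0,"rz":0},
    {"tx":-4,"ty":0,"tz":0,"rx":0,"ry":0,"rz":0},
    {"tx":-3,"ty":0,"tz":0,"rx":0,"ry":0,"rz":0},
    {"tx":-2,"ty":0,"tz":0,"rx":0,"ry":0,"rz":0},
    {"tx":-2,"ty":0,"tz":0,"rx":0,"ry":0,"rz":0},
    {"tx":-2,"ty":0,"tz":0,"rx":0,"ry":0,"rz":0},
    {"tx":-2,"ty":0,"tz":0,"rx":0,"ry":0,"rz":0},
    {"tx":-2,"ty":0,"tz":0,"rx":0,"ry":0,"rz":0},
    {"tx":-2,"ty":0,"tz":0,"rx":0,"ry":0,"rz":0},
    {"tx":-2,"ty":0,"tz":0,"rx":0,"ry":0,"rz":0},
    {"tx":-3,"ty":0,"tz":0,"rx":0,"ry":0,"rz":0},
    {"tx":-3,"ty":0,"tz":0,"rx":0,"ry":0,"rz":0},
  ],
)

```text
time: 3.5
tool_pos: [582.2, -220.0, 30.8]
tcp_rot: [3.141, -0.001, -0.009]
contact_force: [3.9, -0.7, 0.3]
grip_width: 91.9
finger_force: 1.9
```

>>> carry_out(
  plan=[
    {"tx":-3,"ty":0,"tz":0,"rx":0,"ry":0,"rz":0},
    {"tx":-3,"ty":0,"tz":0,"rx":0,"ry":0,"rz":0},
    {"tx":-3,"ty":0,"tz":0,"rx":0,"ry":0,"rz":0},
    {"tx":-3,"ty":0,"tz":0,"rx":0,"ry":0,"rz":0},
    {"tx":-3,"ty":0,"tz":0,"rx":0,"ry":0,"rz":0},
    {"tx":-3,"ty":0,"tz":0,"rx":0,"ry":0,"rz":0},
    {"tx":-3,"ty":0,"tz":0,"rx":0,"ry":0,"rz":0},
    {"tx":-3,"ty":0,"tz":0,"rx":0,"ry":0,"rz":0},
    {"tx":-3,"ty":0,"tz":0,"rx":0,"ry":0,"rz":0},
    {"tx":-3,"ty":0,"tz":0,"rx":0,"ry":0,"rz":0},
    {"tx":-2,"ty":0,"tz":0,"rx":0,"ry":0,"rz":0},
    {"tx":-1,"ty":0,"tz":0,"rx":0,"ry":0,"rz":0},
  ],
)

```text
time: 4.7
tool_pos: [549.1, -220.1, 30.8]
tcp_rot: [3.141, -0.001, -0.009]
contact_force: [5.2, 0.2, 1.9]
grip_width: 91.8
finger_force: 2.5
```

```bash
python3 - <<'E'
from h import *
a=bot.capture("scene")[100:250,140:290]; b=bot.capture("side")[100:250,200:350]
cv2.imwrite("pics/c2.png",cv2.resize(np.hstack([a,b])[:,:,::-1],(800,400),interpolation=cv2.INTER_CUBIC))
o=bot.get_obs();print(o["tool_pos"],o["contact_force"],o["tcp_rot"])
E
```

```text
[ 548.96486479 -220.07107975   30.73532994] [ 3.28323324 -0.02416654  2.95364701] [ 3.14134075e+00 -2.08109884e-04 -8.94739636e-03]
```

View pics/c2.png

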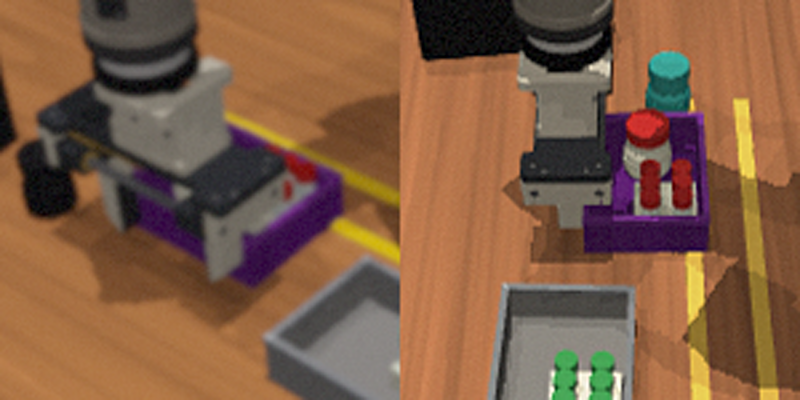

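The tray is moving with the fingers and the jar is standing. In the side half, the near edge runs from (704,113) to (708,218). I'll measure what is left to go.

```bash
python3 - <<'E'
from h import *
c=lambda p:(np.array(p,float)-[400,0])/(8/3)+[200,100]-.3
P=unproj("side",c([(704,113),(708,218),(706,250)]),[42.,42,0]);print(P, P[:,0]-(413+P[:,1]*.0096))
Q=unproj("scene",np.array([(344,180),(342,211),(252,285)])/(8/3)+[140,100]-.3,[42.,0,0]);print(Q)
E
```

```text
[[ 424.603191   -288.13043298]
 [ 428.21651721 -150.92955492]
 [ 427.75960466 -151.66534009]] [14.36924315 16.66544094 16.21559192]
[[ 432.5240343  -143.64830747]
 [ 424.06350759 -154.2554203 ]
 [ 535.03035048 -154.06034538]]
```

>>> carry_out(
  plan=[
    {"tx":-2,"ty":0,"tz":0,"rx":0,"ry":0,"rz":0},
    {"tx":-3,"ty":0,"tz":0,"rx":0,"ry":0,"rz":0},
    {"tx":-3,"ty":0,"tz":0,"rx":0,"ry":0,"rz":0},
    {"tx":-3,"ty":0,"tz":0,"rx":0,"ry":0,"rz":0},
    {"tx":-3,"ty":0,"tz":0,"rx":0,"ry":0,"rz":0},
    {"tx":-2,"ty":0,"tz":0,"rx":0,"ry":0,"rz":0},
    {"tx":-1,"ty":0,"tz":0,"rx":0,"ry":0,"rz":0},
    {"tx":0,"ty":0,"tz":0,"rx":0,"ry":0,"rz":0},
    {"tx":5,"ty":0,"tz":0,"rx":0,"ry":0,"rz":0},
    {"tx":10,"ty":0,"tz":0,"rx":0,"ry":0,"rz":0},
    {"tx":10,"ty":0,"tz":0,"rx":0,"ry":0,"rz":0},
    {"tx":0,"ty":0,"tz":0,"rx":0,"ry":0,"rz":0},
  ],
)

```text
time: 6.0
tool_pos: [558.2, -219.9, 30.1]
tcp_rot: [3.141, -0.0, -0.008]
contact_force: [-0.3, -0.5, -0.5]
grip_width: 91.5
finger_force: 0.0
```

>>> carry_out(
  plan=[
    {"tx":0,"ty":0,"tz":20,"rx":0,"ry":0,"rz":0},
    {"tx":0,"ty":0,"tz":30,"rx":0,"ry":0,"rz":0},
    {"tx":0,"ty":0,"tz":30,"rx":0,"ry":0,"rz":0},
    {"tx":0,"ty":0,"tz":30,"rx":0,"ry":0,"rz":0},
    {"tx":0,"ty":0,"tz":30,"rx":0,"ry":0,"rz":0},
    {"tx":0,"ty":0,"tz":30,"rx":0,"ry":0,"rz":0},
    {"tx":0,"ty":0,"tz":10,"rx":0,"ry":0,"rz":0},
    {"tx":20,"ty":30,"tz":0,"rx":0,"ry":0,"rz":0},
    {"tx":20,"ty":30,"tz":0,"rx":0,"ry":0,"rz":0},
    {"tx":20,"ty":30,"tz":0,"rx":0,"ry":0,"rz":0},
    {"tx":0,"ty":30,"tz":0,"rx":0,"ry":0,"rz":0},
    {"tx":0,"ty":0,"tz":0,"rx":0,"ry":0,"rz":0},
  ],
)

```text
time: 7.2
tool_pos: [616.7, -96.0, 208.9]
tcp_rot: [-3.14, 0.003, -0.005]
contact_force: [0.7, -1.2, -0.0]
grip_width: 92.1
finger_force: 0.0
```

```bash
python3 - <<'E'
from h import *
a=bot.capture("scene")[100:250,140:290]; b=bot.capture("side")[100:250,200:350]
cv2.imwrite("pics/c3.png",cv2.resize(np.hstack([a,b])[:,:,::-1],(800,400),interpolation=cv2.INTER_CUBIC))
o=bot.get_obs();print(o["time"],o["tool_pos"],o["contact_force"])
E
```

```text
7.3 [616.61814188 -99.36360218 209.36315767] [ 0.14962364 -0.9915697  -0.64321969]
```

View pics/c3.png

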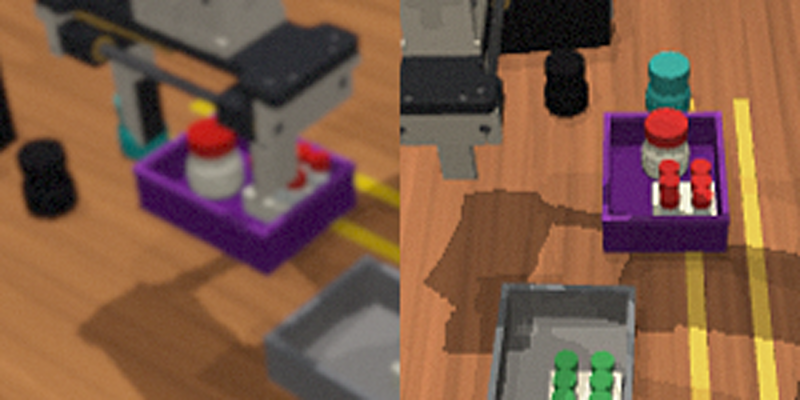

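The tray has been released and is flat, with the jar upright. In the side half, its near edge at (726,250) is midway between the strips at about 705 and 748. I'll confirm numerically and hand in.

```bash
python3 - <<'E'
from h import *
c=lambda p:(np.array(p,float)-[400,0])/(8/3)+[200,100]-.3
P=unproj("side",c([(722,113),(728,217),(726,250)]),[42.,42,0]);e=P[:,0]-(413+P[:,1]*.0096);print(P,e)
if abs(e).max()<10: print(bot.close_job())
E
```

```text
[[ 407.64945717 -287.78146949]
 [ 410.82614128 -151.85358567]
 [ 409.84859098 -151.40240184]] [-2.58784073 -0.71606429 -1.69794596]
the job is handed in; nothing more can be done
None
```

I dragged the purple tray to the tape and handed the job in: by the last picture its near edge is within about 3 mm of the band's centre line and nearly parallel, the jar is upright, the grey tray was never touched and the arm is clear; no verdict came back.

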